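# Clamp a weld coupon to torque with a click wrench

### The arm

A 6-joint arm with a two-finger parallel gripper is mounted at the origin on a cart in front of the work surface, level with it; the furniture and walls round the work are solid. World frame = base frame: x ahead of the robot, y to its left, z up, the work surface at z = 0. Lengths are in m, angles in rad, forces in N, time in s.
With the tool pointing down it reaches from about 0.275 to 1 m from the base axis. Payload 8.4 kg.
Tool frame: the origin (TCP) lies midway between the tips of the shut fingers; the grasp point (between the pads) lies 19 mm behind it; x points along the fingers, z is the direction in which the jaws open and shut, and the axes are right-handed (so a half turn about x gives the same grasp; the last joint's range is limited). The gripper opens to 85 mm and grips with 20 to 120 N. Pads are 22 mm wide; open, the fingers measure 114 mm over their backs; the gripper's body (76 mm by 85 mm) begins 54 mm behind the grasp point. The pads swing forward as they close: fully open they stand 13 mm farther back than shut.
Start: joints at [-1.11, 0.353, 1.633, -0, 1.155, -0.002], TCP at [0.279, -0.559, 0.231] pointing down, gripper open.
Joint ranges: [-2.63, 2.63], [-0.92, 2.1], [0.06, 2.66], [-1.3, 4.44], [0, 2.69], [-3.02, 3.02]. Speed limits (rad/s): [2.22, 2.22, 2.79, 3.14, 3.14, 3.14].

### API

Orientations are given as a rotation vector (axis times angle).
In Python, from workcell import arm, viewer gives the robot as it stands.
- The arm moves only by the shell command python3 -m inch 'ROWS' [FORCE]. ROWS is JSON, a list of rows, each a list of 7 numbers: the shift along the tool's x, y, z in cm, then the turn, a rotation vector about the tool's x, y, z in degrees, then the finger opening in cm, from 0 to 8.54. In form: [[dx, dy, dz, ax, ay, az, gripper], ...]. A call has 1 to 5 rows; each row shifts and turns the commanded pose from where the row before left it, along the tool's axes as they then stand; what a row does not reach is not made up. A row lasts 1/10 s, in which the tool goes at most 50 mm and 8.59 degrees, less where a joint would pass 70% of its speed; a pose out of reach is approached as far as the arm can. A call is refused whole if a number of a shift passes 5 or a number of a turn 8.59, either way. A call with a gripper value outside its range is refused whole. The fingers move at their own pace and stop on an object; FORCE is the grip in N (left out, the last holds). Time passes only in rows, so rows that do not move let the fingers close. It gives the time, the measured TCP pose, the force and the opening at its end, in the units of the state.
- arm.observe(): the state, without advancing time (a new reading comes with each control period).
- viewer.camera(name): name is "scene" or "top" or "wrist"; returns a dict with "pixels" (420x560x3 uint8, red, green, blue), "range_z" (420x560 float32, m along the optical axis (not along the pixel's ray), 0 where there is no reading), "K" (3x3 intrinsics, pixels), "position" and "orientation" of the camera in the world. Camera axes: x right, y down, z forward; pixel columns grow to the right and rows downward; lengths in m; the calibration is good to about 2 mm. A picture is of the moment at which its call begins.
- arm.hand_in(): hands the job in, once; it reports no verdict.
The state is a dict: "time_s": time; "q": joint angles; "joint_velocities": joint speeds; "joint_torque": joint torques, N m; "eef_pos": TCP position; "tool_rot": TCP orientation; "wrist_force": force on the tool from outside, world axes, zero at the start; "torque": the same for the moment, N m; "finger_gap": finger opening in m.
Only numpy, scipy, OpenCV 4.12 (cv2) and the standard library are available. Lean on these libraries where they do the work, as an engineer would, in place of code of your own. Each camera call takes 0.05 s, during which the arm holds its last target.

### The job

Pick up the welded T-shaped coupon by its upright web and set it down gently in the open vise, flat on the bed with its base plate lengthwise and centred between the two jaws, and let go of it. Then swing the wrench clockwise (seen from above), so that the jaw closes on the coupon, until the wrench breaks over with a click; stop at once, before the handle folds much further, then back off and leave the coupon clamped with the wrench let go. Leave the other things on the bench where they are.

Things in the scene. Friction and masses are not known exactly. Their poses are not given: they have to be found in the camera images.
- coupon_center (a point): Middle of the loose metal weld coupon, 31 mm above its underside. The coupon is an upside-down T: base plate 90 x 50 x 12 mm lying flat, with an upright web 10 mm thick and 90 mm long on its middle line, 62 mm high in all, about 0.35 kg. x lengthwise along the web, y across it, z up; same if turned half round. Best gripped across the upper 30 mm of the web.
- vise_bed (a point): Point on the top face of the vise's bed, 14 mm above the bench, where the coupon's middle is once clamped. x runs along the jaws (both 100 mm long, x -50 to +50 mm, 22 mm above the bed), y from moving to fixed jaw. Fixed jaw's face: y = +25 mm. Moving jaw's face: starts at y = -45 to -40 mm and closes to -25 mm on the coupon.
- spindle (a joint): Turn of the pinion and wrench head, rad; grows clockwise seen from above. Starts at 0 to 0.3. Each rad moves the jaw 16.7 mm towards the fixed jaw, so the coupon is nipped between both jaws at about 1.2. At 0 the straight wrench points along the vise's x turned 0.35 rad clockwise. It takes about 0.85 N m to turn and stays where it is left.
- wrench (a joint): Fold of the wrench's handle relative to its head, rad; 0 = straight. A spring holds it straight up to about 1.2 N m about its pivot pin (a push of 10 to 12 N at the middle of the grip); there it breaks over (the click, folded over 0.05): it folds on clockwise, with a push that falls as it goes, to a stop at 0.22. It springs straight when let go.
- wrench_grip (a point): Middle of the wrench's round black grip, 28 mm thick and 92 mm long (42 mm before to 50 mm after this point), level, axis 72 mm above the bench, nothing beneath. x along the handle to its free end, z up; pushing towards -y tightens. 142 mm from the pinion axis when straight; the pivot pin of the fold is at x = -100 mm, 42 mm from the pinion axis.
- jaw: Moving jaw of the vise, a steel block 100 x 22 x 22 mm that is driven by the wrench through a rack. Its origin lies on the bed, with the jaw's face 60 mm from it in y; x along the jaw, y towards the fixed jaw.
- coupon: The same coupon; this origin is the middle of its underside.
- vise: Grey rack-and-pinion vise fixed to the bench; its place and yaw vary. The origin is at bench level on the vertical pinion axis on which the wrench turns, 105 mm to the -y side of vise_bed, with the same axes. Base plate 130 x 205 mm, 14 mm thick; round pinion housing 70 mm wide and 52 mm high round the axis.
- screwdriver: Bystander: yellow-handled screwdriver, 180 mm long, to the left of the coupon.
- jar: Bystander: clear jar with a yellow lid, 74 mm wide, 82 mm high, left of the sink.
- timer: Bystander: white and grey bench timer, 64 mm wide, 47 mm high, behind the vise.
Mind the look-alikes: they are no part of the job. What is shaped like the coupon but purple is not meant.

How it is judged:
By the outcome, as a careful person would: the job done as asked, in the order asked, and still so for the second after the job is handed in, with the robot touching nothing.
It also fails if it takes over 61 s, if anything falls off the work surface, if the arm or the gripper's body presses on something with over 40 N, if the wrist force passes 120 N, or if a joint passes its speed limit or range.

## Working session

There is one attempt and no reset: what is moved stays moved. The work goes in short steps, Python scripts to look and compute and a shell command to move; the robot and the scene stay as the last step left them, time stands still between calls to the robot, and variables do not carry over. Pictures are saved under pics/ and viewed, and the job is handed in when it is done.

```bash
ls; mkdir -p pics
cat > h.py <<'E'
import numpy as np, cv2
from workcell import arm, viewer
from scipy.spatial.transform import Rotation as R
def rot(o):
    o=np.array(o)
    if o.shape==(3,3): return o
    return R.from_rotvec(o).as_matrix() if o.shape==(3,) else R.from_quat(o).as_matrix()
def snap(n,f):
    c=viewer.camera(n); cv2.imwrite(f'pics/{f}.png',c['pixels'][:,:,::-1]); np.savez(f'pics/{f}.npz',**c); return c
def load(f): return np.load(f'pics/{f}.npz')
def world(c,u=None,v=None):
    K=c['K'];z=c['range_z']
    U,V=np.meshgrid(np.arange(z.shape[1]),np.arange(z.shape[0]))
    P=np.stack([(U-K[0,2])/K[0,0]*z,(V-K[1,2])/K[1,1]*z,z],-1)
    return P@rot(c['orientation']).T+np.array(c['position'])
def proj(c,p):
    q=(np.array(p)-c['position'])@rot(c['orientation']); q=q@c['K'].T; return q[...,:2]/q[...,2:]
def crop(f,x0,y0,x1,y1,s,out):
    im=cv2.imread(f'pics/{f}.png')[y0:y1,x0:x1]; cv2.imwrite(f'pics/{out}.png',cv2.resize(im,None,fx=s,fy=s,interpolation=cv2.INTER_CUBIC))
E
python3 - <<'E'
from h import *
print(arm.observe())
for n in ['scene','top']:
    c=snap(n,n+'0'); print(n,c['position'],c['orientation'],c['K'])
E
```

```text
pics
{'time_s': 0.0, 'q': array([-1.11039708e+00,  3.53650106e-01,  1.63417078e+00,  1.48777391e-06,
        1.15521928e+00, -2.40429472e-03]), 'joint_velocities': array([-2.90664103e-04,  5.24910288e-04, -4.33634188e-05,  1.15935222e-03,
       -8.30564286e-04,  1.18101290e-03]), 'joint_torque': array([-5.04972428e-03, -6.05261636e+01, -3.42075098e+01, -1.94483837e-04,
        9.32304858e-03,  1.83598792e-05]), 'eef_pos': array([ 0.27881029, -0.5588015 ,  0.2305448 ]), 'tool_rot': array([ 0.86269454,  1.39454423, -0.86143995]), 'wrist_force': array([-0.01517883,  0.51539089,  0.1895297 ]), 'torque': array([0.03013611, 0.0186059 , 0.00698703]), 'finger_gap': 0.08550123199141989}
scene [0.02822589 0.93455271 1.30849885] [-0.74426549  2.69493541 -0.9947545 ] [[536.50145708   0.         294.50772783]
 [  0.         536.50145708 214.76447828]
 [  0.           0.           1.        ]]
top [0.48225003 0.03431957 1.44024627] [-2.2118794   2.17156473 -0.06482023] [[475.83769319   0.         277.59550347]
 [  0.         475.83769319 214.19244155]
 [  0.           0.           1.        ]]
```

View pics/top0.png

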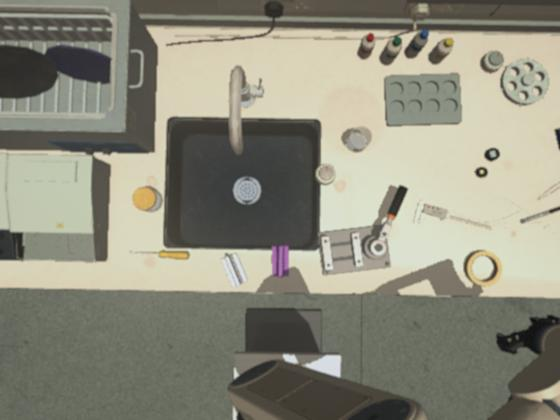

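View pics/scene0.png

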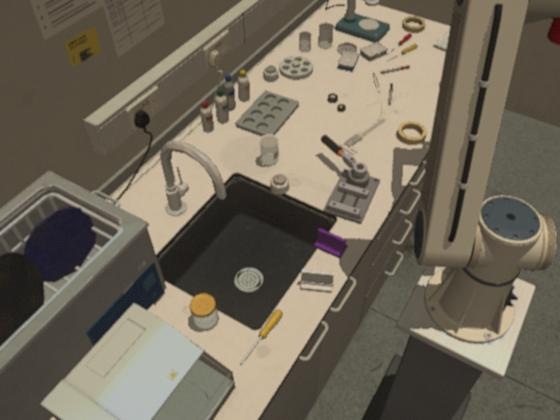

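The top view shows the silver coupon at (234,269), the purple look-alike at (280,261), the vise at (355,250) with its pinion at (376,246), and the black wrench grip at (397,203).

Run:
```python
from h import *
crop('top0',205,170,435,300,3.4,'top0c')
crop('scene0',280,110,440,310,3,'scene0c')
c=load('top0');P=world(c)
for u,v in [(232,268),(236,268),(280,260),(376,246),(397,203),(326,252),(357,248),(340,250),(300,285),(360,285)]: print((u,v),P[v,u].round(4))
```

```text
(232, 268) [0.4056 0.1629 0.0634]
(236, 268) [0.4033 0.1552 0.0184]
(280, 260) [0.431  0.0251 0.0615]
(376, 246) [ 0.4765 -0.2475  0.0818]
(397, 203) [ 0.6001 -0.3058  0.086 ]
(326, 252) [ 0.4559 -0.1102  0.0336]
(357, 248) [ 0.4694 -0.2009  0.0372]
(340, 250) [ 0.4623 -0.154   0.0141]
(300, 285) [ 0.3551 -0.0367  0.0011]
(360, 285) [ 0.3585 -0.2166  0.003 ]
```

View pics/top0c.png

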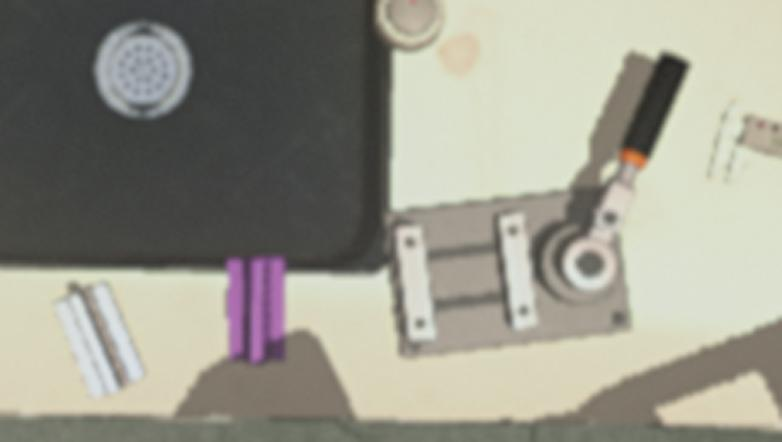

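View pics/scene0c.png

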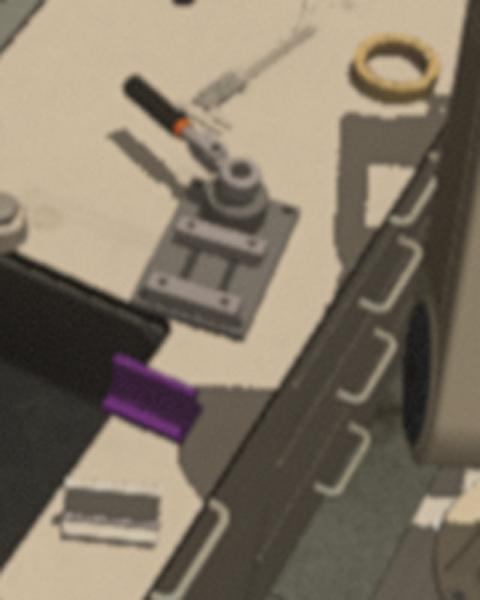

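```bash
cat > m.py <<'E'
from h import *
def comps(f,reg,z0,z1,mn=15):
    c=load(f);P=world(c)
    m=(P[...,2]>z0)&(P[...,2]<z1)&(P[...,0]>reg[0])&(P[...,0]<reg[1])&(P[...,1]>reg[2])&(P[...,1]<reg[3])
    n,l,s,ce=cv2.connectedComponentsWithStats(m.astype(np.uint8),connectivity=4)
    for i in range(1,n):
        if s[i,4]>=mn:
            p=P[l==i]; q=p[:,:2].astype(np.float32)
            r=cv2.minAreaRect(q*1000); mu=q.mean(0); w,V=np.linalg.eigh(np.cov((q-mu).T)); d=V[:,1]*np.sign(V[0,1])
            print(len(p),'mean',p.mean(0).round(4),'zmed',np.median(p[:,2]).round(4),'rect c',np.round(r[0],1),np.round(r[1],1),round(r[2],1),'pca deg',np.degrees(np.arctan2(d[1],d[0])).round(2),c['pixels'][l==i].mean(0).round())
E
python3 - <<'E'
from m import *
print('jaws');comps('top0',(.38,.56,-.30,-.06),.030,.045)
print('web');comps('top0',(.33,.47,.1,.22),.045,.075)
print('base');comps('top0',(.33,.47,.1,.22),.006,.03)
print('grip');comps('top0',(.5,.68,-.40,-.24),.072,.1)
print('plate');comps('top0',(.38,.56,-.32,-.06),.008,.02)
print('housing');comps('top0',(.38,.54,-.30,-.2),.048,.06); comps('top0',(.38,.54,-.30,-.2),.06,.1)
E
```

```text
jaws
252 mean [ 0.4646 -0.2008  0.0358] zmed 0.0358 rect c [ 465.4 -202.2] [99.3 26.4] 7.8 pca deg 8.34 [201. 201. 192.]
261 mean [ 0.4529 -0.1116  0.0357] zmed 0.0358 rect c [ 452.7 -111.9] [99.3 24.2] 7.1 pca deg 7.85 [202. 200. 190.]
web
126 mean [0.3976 0.1623 0.0599] zmed 0.0607 rect c [397.5 162.7] [88.8 10.9] 23.6 pca deg 24.41 [199. 204. 205.]
base
224 mean [0.4034 0.15   0.0139] zmed 0.0129 rect c [403.8 149.3] [91.7 20.9] 24.4 pca deg 24.08 [187. 187. 185.]
141 mean [0.3906 0.1791 0.0123] zmed 0.0125 rect c [390.2 179.1] [89.7 15.2] 24.3 pca deg 24.41 [211. 215. 213.]
grip
492 mean [ 0.5778 -0.2959  0.0826] zmed 0.083 rect c [ 574.9 -295. ] [ 28.2 161.5] 66.6 pca deg -23.05 [114. 106.  96.]
plate
1698 mean [ 0.4616 -0.1851  0.0134] zmed 0.0133 rect c [ 464.3 -195.4] [129.9 205.1] 7.9 pca deg 87.05 [152. 146. 135.]
housing
144 mean [ 0.4678 -0.2406  0.0519] zmed 0.0517 rect c [ 468.8 -244.6] [66.8 50.1] 26.4 pca deg 18.82 [137. 132. 122.]
380 mean [ 0.4911 -0.2586  0.0833] zmed 0.0842 rect c [ 497.2 -258.4] [44.5 96.5] 76.1 pca deg -24.01 [178. 173. 164.]
```

```bash
cat > plan.py <<'E'
from h import *
import sys
def plan(p,yawz):
    "target TCP pos (m), tool x down, tool z at angle yawz deg (mod 180)"
    s=arm.observe();Rm=rot(s['tool_rot']); 
    print('t',round(s['time_s'],2),'pos',s['eef_pos'].round(4),'zang',np.degrees(np.arctan2(Rm[1,2],Rm[0,2])).round(2),'x',Rm[:,0].round(4),'gap',round(s['finger_gap'],4),'F',s['wrist_force'].round(1),'q6',s['q'][5].round(2))
    for y in (yawz,yawz+180):
        z=np.array([np.cos(np.radians(y)),np.sin(np.radians(y)),0]);x=np.array([0,0,-1.]);T=np.stack([x,np.cross(z,x),z],1)
        r=Rm.T@T; print('yaw',y,'turn deg (tool)',np.degrees(R.from_matrix(r).as_rotvec()).round(2),'shift cm before turn',(Rm.T@(np.array(p)-s['eef_pos'])*100).round(2),'after turn',(T.T@(np.array(p)-s['eef_pos'])*100).round(2))
if __name__=='__main__':
    a=list(map(float,sys.argv[1:])); plan(a[:3],a[3])
E
python3 plan.py 0.3973 0.1628 0.13 114.2
```

```text
t 0.1 pos [ 0.2789 -0.5589  0.2306] zang -63.48 x [-5.0e-04  1.1e-03 -1.0e+00] gap 0.0855 F [-0.1 -0.2 -0.4] q6 -0.0
yaw 114.2 turn deg (tool) [-1.7768e+02 -0.0000e+00 -1.1000e-01] shift cm before turn [ 10.14  42.82 -59.27] after turn [ 10.06 -40.39  60.97]
yaw 294.2 turn deg (tool) [ 2.32 -0.07  0.  ] shift cm before turn [ 10.14  42.82 -59.27] after turn [ 10.06  40.39 -60.97]
```

```bash
python3 -m inch '[[0,2,-3,2.3,0,0,6],[0,2,-3,0,0,0,6],[0,2,-3.1,0,0,0,6],[0,2,-3,0,0,0,6],[0,2,-3.1,0,0,0,6]]' 30; python3 -m inch '[[0,2,-3,0,0,0,6],[0,2,-3.1,0,0,0,6],[0,2,-3,0,0,0,6],[0,2,-3.1,0,0,0,6],[0,2,-3,0,0,0,6]]'; python3 -m inch '[[0,2,-3,0,0,0,6],[0,2,-3.1,0,0,0,6],[0,2,-3.1,0,0,0,6],[0,2,-3,0,0,0,6],[0,2,-3.1,0,0,0,6]]'; python3 -m inch '[[0,2,-3,0,0,0,6],[0,2,-3.1,0,0,0,6],[0,2,-3,0,0,0,6],[0,2,-3.1,0,0,0,6],[0,2,-3,0,0,0,6]]'; python3 plan.py 0.3973 0.1628 0.13 114.2
```

```text
time_s: 0.6
eef_pos: [0.3063, -0.3779, 0.231]
tool_rot: [0.893, 1.38, -0.893]
wrist_force: [-0.2, -0.8, 0.7]
finger_gap: 0.0601
time_s: 1.1
eef_pos: [0.335, -0.1982, 0.2311]
tool_rot: [0.893, 1.38, -0.893]
wrist_force: [0.9, 0.3, 0.5]
finger_gap: 0.0598
time_s: 1.6
eef_pos: [0.3636, -0.0178, 0.2313]
tool_rot: [0.893, 1.38, -0.893]
wrist_force: [1.1, 0.3, -0.2]
finger_gap: 0.0598
time_s: 2.1
eef_pos: [0.3923, 0.162, 0.2312]
tool_rot: [0.892, 1.38, -0.892]
wrist_force: [1.0, -1.4, -0.7]
finger_gap: 0.06
t 2.1 pos [0.3923 0.162  0.2312] zang -65.76 x [-1.e-04 -1.e-04 -1.e+00] gap 0.06 F [ 1.  -1.4 -0.7] q6 1.54
yaw 114.2 turn deg (tool) [-1.7996e+02 -1.0000e-02  1.0000e-02] shift cm before turn [10.12  0.48  0.13] after turn [10.12 -0.48 -0.13]
yaw 294.2 turn deg (tool) [0.04 0.   0.01] shift cm before turn [10.12  0.48  0.13] after turn [10.12  0.48  0.13]
```

```bash
python3 -m inch '[[0,0.4,0.1,0,0,0,6],[2.5,0,0,0,0,0,6],[2.5,0,0,0,0,0,6],[0,0,0,0,0,0,6]]'
python3 - <<'E'
from m import *
c=snap('wrist','w1');print(c['position'],c['orientation'])
comps('w1',(.33,.47,.1,.22),.045,.075,200)
comps('w1',(.33,.47,.1,.22),.006,.03,200)
E
python3 plan.py 0.3973 0.1628 0.031 114.2
```

```text
time_s: 2.5
eef_pos: [0.3945, 0.1599, 0.1788]
tool_rot: [0.889, 1.383, -0.897]
wrist_force: [-0.9, 0.6, 0.2]
finger_gap: 0.0598
[0.46442078 0.19099604 0.32097801] [ 2.41181736 -1.55801732 -0.24243464]
1155 mean [0.3998 0.1647 0.0619] zmed 0.062 rect c [396.9 163.6] [89.8  9.8] 24.3 pca deg 24.49 [144. 137. 126.]
3155 mean [0.3993 0.1645 0.0139] zmed 0.0125 rect c [396.9 163.5] [93.8 50.2] 24.3 pca deg 24.27 [141. 136. 127.]
t 2.55 pos [0.3955 0.1603 0.1803] zang -65.8 x [-0.0034 -0.0015 -1.    ] gap 0.0598 F [0.2 0.1 0.4] q6 1.53
yaw 114.2 turn deg (tool) [-180.     -0.33   -0.  ] shift cm before turn [14.93  0.32 -0.15] after turn [14.93 -0.27  0.15]
yaw 294.2 turn deg (tool) [ 0.   -0.    0.21] shift cm before turn [14.93  0.32 -0.15] after turn [14.93  0.27 -0.15]
```

View pics/w1.png

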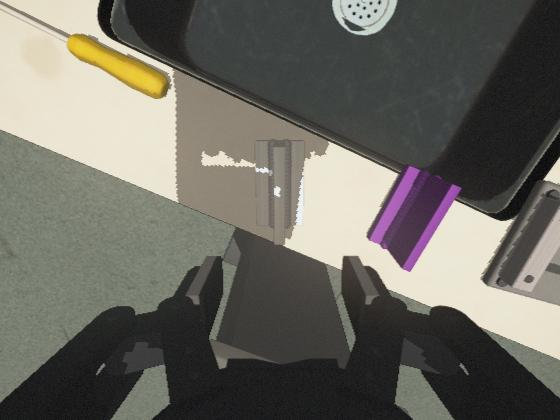

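The wrist view shows the coupon's web at about (280,190), midway between the fingers. The purple part at (415,215) is clear of them.

```bash
python3 -m inch '[[2.5,0,-0.2,0,0,0,6],[2.5,0.1,-0.1,0,0,0,6],[2.5,0,0,0,0,0,6],[2,0,0,0,0,0,6],[0,0,0,0,0,0,6]]';python3 -m inch '[[0,0,0,0,0,0,6],[0,0,0,0,0,0,6]]';  python3 plan.py 0.3969 0.1635 0.029 114.3
```

```text
time_s: 3.05
eef_pos: [0.3956, 0.1636, 0.0855]
tool_rot: [0.891, 1.381, -0.895]
wrist_force: [-0.1, 0.5, 0.2]
finger_gap: 0.0604
time_s: 3.25
eef_pos: [0.3975, 0.1646, 0.0878]
tool_rot: [0.894, 1.379, -0.891]
wrist_force: [0.1, 0.7, 0.4]
finger_gap: 0.0601
t 3.25 pos [0.3975 0.1646 0.0878] zang -65.8 x [ 2.1e-03  9.0e-04 -1.0e+00] gap 0.0601 F [0.1 0.7 0.4] q6 1.54
yaw 114.3 turn deg (tool) [ 1.799e+02 -2.100e-01 -1.000e-02] shift cm before turn [ 5.88 -0.11  0.08] after turn [ 5.88  0.1  -0.08]
yaw 294.3 turn deg (tool) [-0.1   0.01 -0.13] shift cm before turn [ 5.88 -0.11  0.08] after turn [ 5.88 -0.1   0.08]
```

```bash
python3 -m inch '[[2,-0.1,0.1,0,0,0,5.5],[2,0,0,0,0,0,5.5],[1.9,0,0,0,0,0,5.5],[0,0,0,0,0,0,5.5],[0,0,0,0,0,0,5.5]]';  python3 plan.py 0.3969 0.1635 0.029 114.3; python3 -m inch '[[0,0,0,0,0,0,2.5],[0,0,0,0,0,0,1.5],[0,0,0,0,0,0,0.8],[0,0,0,0,0,0,0.3],[0,0,0,0,0,0,0.3]]' 60;  python3 -m inch '[[0,0,0,0,0,0,0.3],[0,0,0,0,0,0,0.3]]';  python3 plan.py 0.3969 0.1635 0.029 114.3
```

```text
time_s: 3.75
eef_pos: [0.3964, 0.1632, 0.0282]
tool_rot: [0.893, 1.38, -0.892]
wrist_force: [0.0, 0.6, 0.1]
finger_gap: 0.0551
t 3.75 pos [0.3964 0.1632 0.0282] zang -65.78 x [ 6.e-04  2.e-04 -1.e+00] gap 0.0551 F [0.  0.6 0.1] q6 1.54
yaw 114.3 turn deg (tool) [ 1.7992e+02 -5.0000e-02 -0.0000e+00] shift cm before turn [-0.08  0.06 -0.01] after turn [-0.08 -0.06  0.01]
yaw 294.3 turn deg (tool) [-0.08  0.   -0.03] shift cm before turn [-0.08  0.06 -0.01] after turn [-0.08  0.06 -0.01]
time_s: 4.25
eef_pos: [0.3963, 0.1633, 0.028]
tool_rot: [0.893, 1.379, -0.892]
wrist_force: [-0.7, -0.2, 8.6]
finger_gap: 0.0093
time_s: 4.45
eef_pos: [0.3963, 0.1633, 0.028]
tool_rot: [0.893, 1.379, -0.892]
wrist_force: [-1.8, -1.1, 9.0]
finger_gap: 0.0092
t 4.45 pos [0.3963 0.1633 0.028 ] zang -65.78 x [ 1.e-03  5.e-04 -1.e+00] gap 0.0092 F [-1.8 -1.1  9. ] q6 1.54
yaw 114.3 turn deg (tool) [ 1.7992e+02 -1.0000e-01  0.0000e+00] shift cm before turn [-0.1   0.07  0.  ] after turn [-0.1  -0.07 -0.  ]
yaw 294.3 turn deg (tool) [-0.08 -0.   -0.06] shift cm before turn [-0.1   0.07  0.  ] after turn [-0.1   0.07  0.  ]
```

```bash
python3 -m inch '[[-1,0,0,0,0,0,0.3],[-2,0,0,0,0,0,0.3],[-3,0,0,0,0,0,0.3],[-3,0,0,0,0,0,0.3],[-3,0,0,0,0,0,0.3]]'; python3 -m inch '[[0,0,0,0,0,0,0.3]]';python3 plan.py 0.4585 -0.1566 0.15 97.9
python3 - <<'E'
from h import *
snap('wrist','w2')
E
```

```text
time_s: 4.95
eef_pos: [0.3952, 0.1627, 0.1487]
tool_rot: [0.892, 1.38, -0.893]
wrist_force: [0.5, 0.7, -3.4]
finger_gap: 0.0091
time_s: 5.05
eef_pos: [0.3978, 0.1638, 0.1509]
tool_rot: [0.896, 1.376, -0.888]
wrist_force: [0.1, -0.2, -2.9]
finger_gap: 0.0094
t 5.05 pos [0.3978 0.1638 0.1509] zang -65.79 x [ 0.0058  0.0023 -1.    ] gap 0.0094 F [ 0.1 -0.2 -2.9] q6 1.54
yaw 97.9 turn deg (tool) [-1.6369e+02  5.1000e-01 -5.0000e-02] shift cm before turn [ 0.05 -7.6  31.71] after turn [  0.09  -1.61 -32.57]
yaw 277.9 turn deg (tool) [16.31 -0.04 -0.36] shift cm before turn [ 0.05 -7.6  31.71] after turn [ 0.09  1.61 32.57]
```

View pics/w2.png

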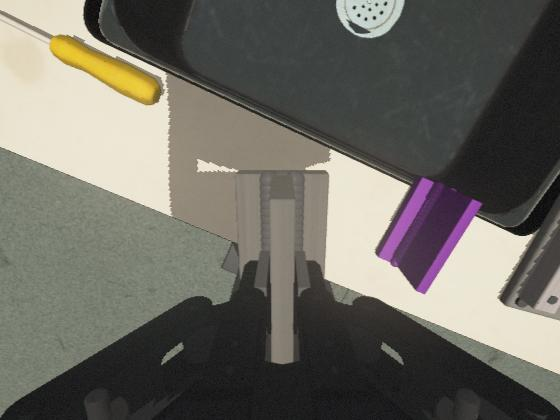

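The coupon is held squarely between the fingers (web end at about (283,335)) and lifted, hanging straight.

```bash
python3 -m inch '[[0,0,0,4,0,0,0.3],[0,0,0,4,0,0,0.3],[0,0.1,1,4.2,0,0,0.3],[0,0.1,2,4.1,0,0,0.3],[0,0.1,2.5,0,0,0,0.3]]'; python3 -m inch '[[0,0.1,2.5,0,0,0,0.3],[0,0.1,2.5,0,0,0,0.3],[0,0.1,2.5,0,0,0,0.3],[0,0.1,2.5,0,0,0,0.3],[0,0.1,2.5,0,0,0,0.3]]';  python3 -m inch '[[0,0.1,2.5,0,0,0,0.3],[0,0.1,2.5,0,0,0,0.3],[0,0.1,2.5,0,0,0,0.3],[0,0.1,2.5,0,0,0,0.3],[0,0.1,2,0,0,0,0.3]]'; python3 -m inch '[[0,0.1,1.5,0,0,0,0.3],[0,0.1,1,0,0,0,0.3],[0,0,0.5,0,0,0,0.3],[0,0,0,0,0,0,0.3],[0,0,0,0,0,0,0.3]]';python3 plan.py 0.4585 -0.1566 0.15 97.9
python3 - <<'E'
from m import *
snap('wrist','w3')
snap('top','top3')
print('jaws');comps('w3',(.38,.56,-.30,-.06),.030,.045,100)
print('plate');comps('w3',(.38,.56,-.32,-.06),.008,.02,100)
print('top');comps('top3',(.38,.56,-.30,-.06),.030,.045)
E
```

```text
time_s: 5.6
eef_pos: [0.4082, 0.1093, 0.1458]
tool_rot: [1.106, 1.272, -1.11]
wrist_force: [-0.0, 0.6, -4.2]
finger_gap: 0.0091
time_s: 6.1
eef_pos: [0.43, -0.0144, 0.1457]
tool_rot: [1.106, 1.274, -1.109]
wrist_force: [0.9, 0.4, -4.1]
finger_gap: 0.0094
time_s: 6.6
eef_pos: [0.4517, -0.1326, 0.1456]
tool_rot: [1.107, 1.274, -1.109]
wrist_force: [0.4, -0.4, -4.2]
finger_gap: 0.0092
time_s: 7.1
eef_pos: [0.4586, -0.1605, 0.1471]
tool_rot: [1.107, 1.272, -1.107]
wrist_force: [0.3, 0.2, -3.2]
finger_gap: 0.0089
t 7.1 pos [ 0.4586 -0.1605  0.1471] zang -82.07 x [-6.e-04  4.e-04 -1.e+00] gap 0.0089 F [ 0.3  0.2 -3.2] q6 1.09
yaw 97.9 turn deg (tool) [-1.7997e+02 -4.0000e-02 -4.0000e-02] shift cm before turn [-0.29  0.04 -0.38] after turn [-0.29 -0.04  0.38]
yaw 277.9 turn deg (tool) [ 0.03 -0.03  0.03] shift cm before turn [-0.29  0.04 -0.38] after turn [-0.29  0.04 -0.38]
jaws
2818 mean [ 0.4569 -0.1105  0.0359] zmed 0.036 rect c [ 452.5 -111.4] [99.7 24.3] 7.5 pca deg 6.91 [115. 109. 104.]
2220 mean [ 0.4775 -0.2068  0.0361] zmed 0.0362 rect c [ 473.9 -204.3] [ 69.1 102.5] 65.8 pca deg 7.71 [172. 167. 160.]
plate
8090 mean [ 0.5117 -0.1917  0.0141] zmed 0.014 rect c [ 500.3 -189.8] [ 55.6 204.2] 8.0 pca deg -82.44 [110. 105.  99.]
1542 mean [ 0.4218 -0.2469  0.014 ] zmed 0.014 rect c [ 433.1 -254.9] [50.4 92.6] 7.8 pca deg 78.14 [157. 151. 141.]
top
255 mean [ 0.4533 -0.1111  0.0358] zmed 0.0358 rect c [ 452.7 -111.8] [99.5 24.5] 8.4 pca deg 8.03 [120. 116. 111.]
```

View pics/w3.png

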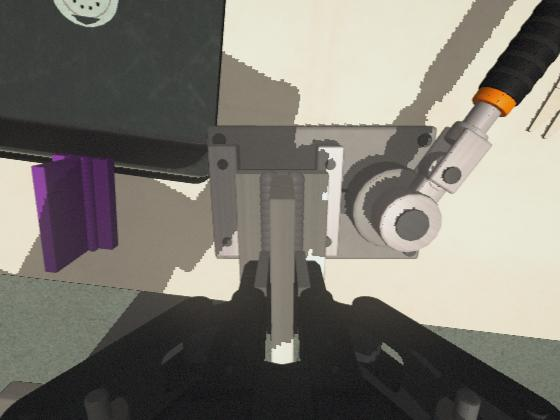

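```bash
python3 -m inch '[[1,0,-0.2,0,0,0,0.3],[2,0,-0.2,0,0,0,0.3],[2,0,0,0,0,0,0.3],[1.5,0,0,0,0,0,0.3],[0,0,0,0,0,0,0.3]]'; python3 -m inch '[[0,0,0,0,0,0,0.3],[0,0,0,0,0,0,0.3]]'; python3 plan.py 0.4583 -0.156 0.042 97.9
python3 - <<'E'
from m import *
snap('wrist','w4')
E
```

```text
time_s: 7.7
eef_pos: [0.4567, -0.1561, 0.0801]
tool_rot: [1.106, 1.275, -1.108]
wrist_force: [0.4, 0.3, -4.2]
finger_gap: 0.0094
time_s: 7.9
eef_pos: [0.4589, -0.1571, 0.0829]
tool_rot: [1.107, 1.27, -1.106]
wrist_force: [-0.6, 0.4, -3.2]
finger_gap: 0.0092
t 7.9 pos [ 0.4589 -0.1571  0.0829] zang -82.07 x [ 1.e-03 -4.e-04 -1.e+00] gap 0.0092 F [-0.6  0.4 -3.2] q6 1.1
yaw 97.9 turn deg (tool) [-1.7997e+02  9.0000e-02  4.0000e-02] shift cm before turn [ 4.09 -0.05 -0.12] after turn [4.09 0.05 0.12]
yaw 277.9 turn deg (tool) [ 0.03  0.03 -0.06] shift cm before turn [ 4.09 -0.05 -0.12] after turn [ 4.09 -0.05 -0.12]
```

View pics/w4.png

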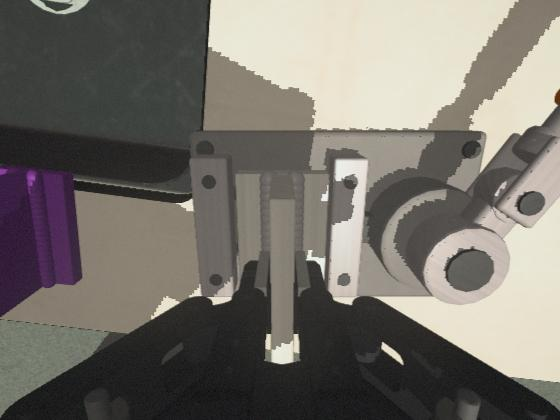

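The wrist view shows the base plate at columns 236–328 and the jaw faces at about 234 and 334, so it is parallel and nearly centred. Lowering now.

```bash
python3 -m inch '[[1,0,-0.1,0,0,0,0.3],[1.2,0,0,0,0,0,0.3],[0.8,0,0,0,0,0,0.3],[0.4,0,0,0,0,0,0.3],[0,0,0,0,0,0,0.3]]'; python3 -m inch '[[0,0,0,0,0,0,0.3],[0.2,0,0,0,0,0,0.3],[0,0,0,0,0,0,0.3]]'; python3 plan.py 0.4583 -0.156 0.042 97.9
```

```text
time_s: 8.45
eef_pos: [0.4576, -0.1559, 0.0473]
tool_rot: [1.107, 1.273, -1.108]
wrist_force: [-0.8, -0.4, -3.8]
finger_gap: 0.0094
time_s: 8.75
eef_pos: [0.4584, -0.1561, 0.0464]
tool_rot: [1.107, 1.271, -1.107]
wrist_force: [0.1, -0.3, -3.7]
finger_gap: 0.009
t 8.75 pos [ 0.4584 -0.1561  0.0464] zang -82.09 x [ 3.e-04 -1.e-04 -1.e+00] gap 0.009 F [ 0.1 -0.3 -3.7] q6 1.1
yaw 97.9 turn deg (tool) [-1.7999e+02  3.0000e-02  1.0000e-02] shift cm before turn [ 0.44 -0.   -0.01] after turn [0.44 0.   0.01]
yaw 277.9 turn deg (tool) [ 0.01  0.01 -0.02] shift cm before turn [ 0.44 -0.   -0.01] after turn [ 0.44 -0.   -0.01]
```

```bash
python3 -m inch '[[0.2,0,0,0,0,0,0.3],[0.1,0,0,0,0,0,0.3],[0,0,0,0,0,0,0.3]]'; python3 -m inch '[[0.1,0,0,0,0,0,0.3],[0,0,0,0,0,0,0.3]]';python3 -m inch '[[0.05,0,0,0,0,0,0.3],[0,0,0,0,0,0,0.3]]'
```

```text
time_s: 9.05
eef_pos: [0.4582, -0.1561, 0.0432]
tool_rot: [1.107, 1.272, -1.107]
wrist_force: [-0.0, -0.4, -3.6]
finger_gap: 0.0093
time_s: 9.25
eef_pos: [0.4582, -0.1561, 0.0422]
tool_rot: [1.107, 1.272, -1.107]
wrist_force: [0.7, -0.2, -3.8]
finger_gap: 0.0093
time_s: 9.45
eef_pos: [0.4582, -0.156, 0.042]
tool_rot: [1.107, 1.271, -1.107]
wrist_force: [-1.1, 0.6, 0.0]
finger_gap: 0.0091
```

```bash
python3 -m inch '[[0.03,0,0,0,0,0,0.3],[0,0,0,0,0,0,0.3],[0,0,0,0,0,0,0.9],[0,0,0,0,0,0,1.2],[0,0,0,0,0,0,1.8]]'; python3 -m inch '[[0,0,0,0,0,0,2.6],[0,0,0,0,0,0,3],[0,0,0,0,0,0,3],[-1,0,0,0,0,0,3],[-2,0,0,0,0,0,3]]';python3 -m inch '[[-3,0,0,0,0,0,3],[-3,0,0,0,0,0,3],[-3,0,0,0,0,0,3],[-2,0,0,0,0,0,3],[0,0,0,0,0,0,3]]'
python3 - <<'E'
from m import *
snap('wrist','w5')
snap('top','top5')
print('jaws');comps('w5',(.38,.56,-.30,-.06),.030,.045,100)
print('web');comps('w5',(.38,.56,-.20,-.1),.06,.09,100)
print('base');comps('w5',(.38,.56,-.20,-.1),.02,.03,100)
print('top grip');comps('top5',(.5,.68,-.40,-.24),.072,.1)
E
python3 plan.py 0.5 -.3 0.06 90
```

```text
time_s: 9.95
eef_pos: [0.4586, -0.1563, 0.0416]
tool_rot: [1.107, 1.271, -1.106]
wrist_force: [1.0, -0.6, -0.1]
finger_gap: 0.018
time_s: 10.45
eef_pos: [0.4573, -0.1557, 0.0712]
tool_rot: [1.106, 1.274, -1.108]
wrist_force: [0.3, -0.9, 0.5]
finger_gap: 0.0301
time_s: 10.95
eef_pos: [0.46, -0.1567, 0.1849]
tool_rot: [1.108, 1.266, -1.104]
wrist_force: [0.0, 0.6, 0.7]
finger_gap: 0.03
jaws
2398 mean [ 0.4554 -0.1116  0.0358] zmed 0.0359 rect c [ 452.6 -111.5] [99.3 24.2] 7.9 pca deg 7.98 [129. 123. 118.]
2517 mean [ 0.47   -0.2028  0.0361] zmed 0.0362 rect c [ 468.7 -225.3] [99.  72.6] 8.0 pca deg 2.57 [192. 188. 182.]
960 mean [ 0.4624 -0.1562  0.0321] zmed 0.032 rect c [ 459.4 -156.4] [92.1 22.8] 7.6 pca deg 8.5 [144. 138. 132.]
web
1131 mean [ 0.462  -0.1559  0.0758] zmed 0.076 rect c [ 459.  -156.3] [90.3 10. ] 8.0 pca deg 7.95 [190. 190. 183.]
base
1154 mean [ 0.4643 -0.1738  0.0261] zmed 0.026 rect c [ 462.5 -173.4] [91. 16.] 9.0 pca deg 8.2 [200. 202. 200.]
1162 mean [ 0.4588 -0.1382  0.0261] zmed 0.026 rect c [ 457.2 -138.7] [89.7 15.1] 7.3 pca deg 7.99 [191. 193. 188.]
top grip
468 mean [ 0.5812 -0.2971  0.0829] zmed 0.0831 rect c [ 578.2 -297.3] [ 27.9 152. ] 67.6 pca deg -22.93 [110. 103.  92.]
t 11.05 pos [ 0.4583 -0.1561  0.182 ] zang -82.08 x [ 1.1e-03 -4.0e-04 -1.0e+00] gap 0.0298 F [ 0.2  0.4 -0.5] q6 1.1
yaw 90.0 turn deg (tool) [-1.7208e+02  9.0000e-02  4.0000e-02] shift cm before turn [12.21  2.14 14.82] after turn [ 12.2   -4.17 -14.39]
yaw 270.0 turn deg (tool) [ 7.92  0.03 -0.06] shift cm before turn [12.21  2.14 14.82] after turn [12.2   4.17 14.39]
```

View pics/w5.png

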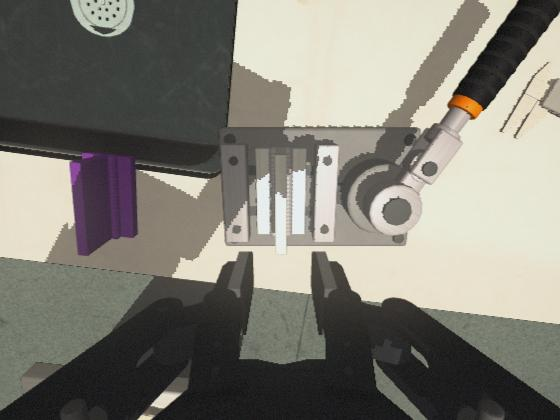

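View pics/top5.png

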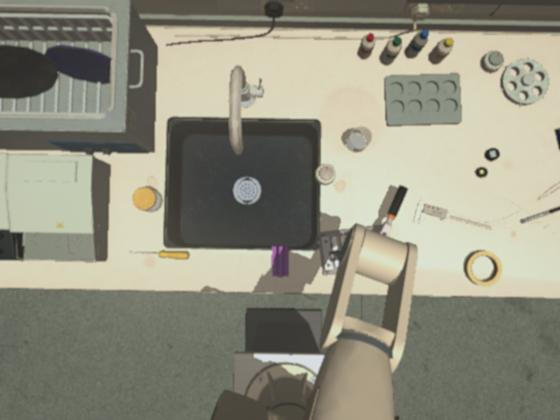

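The coupon sits parallel in the vise (web (258–300, 150–250), measured centre 0.459, -0.156), released. The wrench is still at its start angle. Next I locate the pinion and check that the sweep is clear.

```bash
python3 - <<'E'
from m import *
c=load('w5');P=world(c)
print(P[209,397],P[168,430])
m=(abs(P[...,2]-P[209,397,2])<.003)&(np.hypot(P[...,0]-.472,P[...,1]+.251)<.035)
q=P[m][:,:2];print(len(q),cv2.minEnclosingCircle((q*1000).astype(np.float32)))
c=load('top0');P=world(c)
x,y=P[...,0]-.472,P[...,1]+.2513;r=np.hypot(x,y);a=np.degrees(np.arctan2(y,x))
for lo,hi in [(-30,-40),(-40,-50),(-50,-60),(-60,-75),(-75,-90),(-90,-100),(10,-10),(-10,-18)]:
    k=(r<.26)&(r>.075)&(a<lo)&(a>hi); print(lo,hi,P[k][:,2].max().round(3))
k=(P[...,2]>.072)&(P[...,2]<.1)&(r>.1)&(r<.2)&(abs(a+23)<15)
q=P[k][:,:2];dark=c['pixels'][k].max(1)<90
mu=q[dark].mean(0);w,V=np.linalg.eigh(np.cov((q[dark]-mu).T));print(mu,np.degrees(np.arctan2(V[1,1],V[0,1])),np.hypot(*(mu-[.472,-.2513])),np.degrees(np.arctan2(*(mu-[.472,-.2513])[::-1])))
p=(q[dark]-[.472,-.2513])@(V[:,1]*np.sign(V[0,1]));print(p.min(),p.max())
E
python3 plan.py 0.6125 -0.284 0.18 -23
```

```text
[ 0.47437875 -0.2512939   0.08891028] [ 0.51099769 -0.26874059  0.08882239]
789 ((479.5797119140625, -254.77432250976562), 27.013648986816406)
-30 -40 0.081
-40 -50 0.01
-50 -60 0.016
-60 -75 0.015
-75 -90 0.011
-90 -100 0.011
10 -10 0.01
-10 -18 0.086
[ 0.60857269 -0.30713506] 157.4642262410827 0.14754543285238872 -22.236233616329965
0.10571629479042592 0.18990918977723178
t 11.05 pos [ 0.4583 -0.1561  0.182 ] zang -82.08 x [ 1.1e-03 -4.0e-04 -1.0e+00] gap 0.0298 F [ 0.2  0.4 -0.5] q6 1.1
yaw -23.0 turn deg (tool) [-5.908e+01  6.000e-02 -4.000e-02] shift cm before turn [ 0.22 13.51 14.79] after turn [ 0.2  -5.75 19.19]
yaw 157.0 turn deg (tool) [ 1.2092e+02 -4.0000e-02 -7.0000e-02] shift cm before turn [ 0.22 13.51 14.79] after turn [  0.2    5.75 -19.19]
```

```bash
python3 -m inch '[[0,0,0,-8.4,0,0,2],[0,0,0,-8.4,0,0,1],[0,0,0,-8.4,0,0,0],[0,0,0,-8.5,0,0,0],[0,0,0,-8.5,0,0,0]]'; python3 -m inch '[[0,0,0,-8.5,0,0,0],[0,0,0,-8.4,0,0,0],[0,-0.7,3,0,0,0,0],[0,-0.7,4,0,0,0,0],[0,-0.7,4,0,0,0,0]]';python3 -m inch '[[0,-0.7,4,0,0,0,0],[0,-0.7,3,0,0,0,0],[0,-0.2,1.2,0,0,0,0],[0,0,0,0,0,0,0],[0,0,0,0,0,0,0]]'; python3 plan.py 0.621 -0.264 0.055 -22.5
python3 - <<'E'
from m import *
snap('wrist','w6')
E
```

```text
time_s: 11.55
eef_pos: [0.4573, -0.1558, 0.1801]
tool_rot: [0.54, 1.505, -0.54]
wrist_force: [-0.3, -0.1, -0.7]
finger_gap: -0.0001
time_s: 12.05
eef_pos: [0.5514, -0.2187, 0.1801]
tool_rot: [0.315, 1.55, -0.314]
wrist_force: [0.3, 0.8, 0.9]
finger_gap: 0.0001
time_s: 12.55
eef_pos: [0.6191, -0.2642, 0.1803]
tool_rot: [0.315, 1.551, -0.314]
wrist_force: [-0.2, 0.7, -0.0]
finger_gap: 0.0001
t 12.55 pos [ 0.6191 -0.2642  0.1803] zang -22.98 x [-0.0026  0.0013 -1.    ] gap 0.0001 F [-0.2  0.7 -0. ] q6 -0.0
yaw -22.5 turn deg (tool) [-0.48 -0.16 -0.01] shift cm before turn [12.53  0.09  0.21] after turn [12.53  0.09  0.17]
yaw 157.5 turn deg (tool) [ 1.7952e+02 -2.0000e-02  2.6000e-01] shift cm before turn [12.53  0.09  0.21] after turn [12.53 -0.09 -0.17]
```

View pics/w6.png

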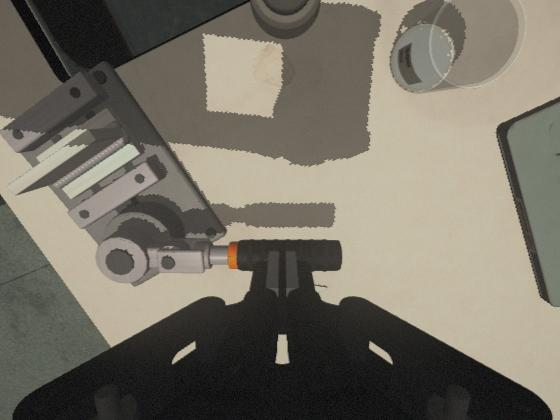

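The vise, the wrench (grip from 240 to 342, row 255) and the finger tips (282,260) are visible. I'll project the lowered finger position into this picture before going down.

Run:
```python
from m import *
c=load('w6')
print(proj(c,np.array([[.6191,-.2642,.18],[.6191,-.2642,.12],[.6191,-.2642,.086],[.6191,-.2642,.055]])))
P=world(c)
for u,v in [(290,242),(290,255),(290,268),(250,255),(335,255),(120,258)]: print(u,v,P[v,u].round(4))
h=np.array([.924,-.383]);t=np.array([.383,.924])
comps('w6',(.52,.68,-.40,-.24),.078,.1,100)
```

```text
[[282.12350245 264.80330936]
 [282.23460629 224.59136511]
 [282.27486671 210.01986246]
 [282.30339584 199.6942816 ]]
290 242 [ 0.6125 -0.2973  0.0751]
290 255 [ 0.6266 -0.2561  0.1896]
290 268 [ 0.6264 -0.2559  0.2028]
250 255 [ 0.5778 -0.2909  0.0855]
335 255 [ 0.6449 -0.3199  0.0841]
120 258 [ 0.4766 -0.2489  0.0898]
3015 mean [ 0.5837 -0.2959  0.0836] zmed 0.084 rect c [ 582.3 -298.7] [ 25.9 143.4] 67.0 pca deg -21.97 [95. 85. 76.]
```

```bash
python3 -m inch '[[2,0,0.1,0,0,0,0],[3,0,0,0,0,0,0],[3,0,0,0,0,0,0],[3,0,0,0,0,0,0],[1.5,0,0,0,0,0,0]]'; python3 -m inch '[[0,0,0,0,0,0,0],[0,-0.5,0,0,0,0,0],[0,-0.5,0,0,0,0,0],[0,0,0,0,0,0,0]]'
cat > st.py <<'E'
from h import *
s=arm.observe();Rm=rot(s['tool_rot']);P=np.array([.473,-.2513]);d=s['eef_pos'][:2]-P
F=s['wrist_force']@Rm
z=np.degrees(np.arctan2(Rm[1,2],Rm[0,2]))
q=d@Rm[:2,1:]
print('t',round(s['time_s'],2),'pos',s['eef_pos'].round(4),'zang',z.round(2),'y,z wrt pinion mm',(q*1000).round(1),'F tool',F.round(1))
import sys
if len(sys.argv)>1:
    for dphi in map(float,sys.argv[1:]):
        c,s_=np.cos(np.radians(dphi)),np.sin(np.radians(dphi)); T=np.array([25.,142.])
        n=np.array([T[0]*c-T[1]*s_,T[0]*s_+T[1]*c])-q*1000
        print(dphi,'shift y,z cm',(n/10).round(2))
E
python3 st.py 0 2
```

```text
time_s: 13.1
eef_pos: [0.6191, -0.2641, 0.0543]
tool_rot: [0.315, 1.552, -0.314]
wrist_force: [0.1, 0.5, -0.7]
finger_gap: -0.0001
time_s: 13.5
eef_pos: [0.6181, -0.2759, 0.0581]
tool_rot: [0.314, 1.545, -0.316]
wrist_force: [-0.0, 0.5, -0.1]
finger_gap: 0.0001
t 13.5 pos [ 0.6181 -0.2759  0.0581] zang -23.02 y,z wrt pinion mm [ 34.1 143.2] F tool [ 0.1  0.4 -0.2]
0.0 shift y,z cm [-0.91 -0.12]
2.0 shift y,z cm [-1.41 -0.04]
```

```bash
python3 -m inch '[[0.3,-0.3,0,0,0,0,0],[0,-0.3,-0.1,0,0,0,0],[0,-0.2,0,0,0,0,0],[0,0,0,0,0,0,0]]';python3 st.py;  python3 -m inch '[[0,-0.2,0,0,0,0,0],[0,-0.2,0,0,0,0,0],[0,0,0,0,0,0,0]]';python3 st.py
```

```text
time_s: 13.9
eef_pos: [0.6133, -0.282, 0.0535]
tool_rot: [0.315, 1.548, -0.315]
wrist_force: [-0.0, -0.1, 0.6]
finger_gap: -0.0001
t 13.9 pos [ 0.6133 -0.282   0.0535] zang -23.0 y,z wrt pinion mm [ 26.6 141.2] F tool [-0.6 -0.1  0. ]
time_s: 14.2
eef_pos: [0.6122, -0.285, 0.0535]
tool_rot: [0.315, 1.548, -0.314]
wrist_force: [1.6, 1.7, -0.2]
finger_gap: 0.0004
t 14.2 pos [ 0.6122 -0.285   0.0535] zang -23.0 y,z wrt pinion mm [ 23.3 141.3] F tool [0.2 2.2 0.8]
```

```bash
python3 -m inch '[[0,-0.75,0.1,3,0,0,0],[0,-0.74,0.1,3,0,0,0],[0,-0.75,0.1,3,0,0,0],[0,-0.74,0.1,3,0,0,0],[0,-0.75,0.1,3,0,0,0]]';python3 st.py 0
```

```text
time_s: 14.7
eef_pos: [0.599, -0.3199, 0.0535]
tool_rot: [0.521, 1.506, -0.52]
wrist_force: [4.0, 5.3, -0.3]
finger_gap: -0.0001
t 14.7 pos [ 0.599  -0.3199  0.0535] zang -38.11 y,z wrt pinion mm [ 23.8 141.5] F tool [ 0.4  6.6 -0.1]
0.0 shift y,z cm [0.12 0.05]
```

```bash
python3 -m inch '[[0,-0.75,0.1,3,0,0,0],[0,-0.74,0.1,3,0,0,0],[0,-0.75,0.1,3,0,0,0],[0,-0.74,0.1,3,0,0,0],[0,-0.75,0.1,3,0,0,0]]';python3 st.py 0; python3 -m inch '[[0,-0.75,0.1,3,0,0,0],[0,-0.74,0.1,3,0,0,0],[0,-0.75,0.1,3,0,0,0],[0,-0.74,0.1,3,0,0,0],[0,0,0,0,0,0,0]]';python3 st.py 0
```

```text
time_s: 15.2
eef_pos: [0.577, -0.3504, 0.0536]
tool_rot: [0.724, 1.445, -0.722]
wrist_force: [5.7, 4.1, -0.9]
finger_gap: 0.0
t 15.2 pos [ 0.577  -0.3504  0.0536] zang -53.11 y,z wrt pinion mm [ 23.7 141.7] F tool [0.9 7.  0.2]
0.0 shift y,z cm [0.13 0.03]
time_s: 15.7
eef_pos: [0.5534, -0.3704, 0.0536]
tool_rot: [0.883, 1.383, -0.883]
wrist_force: [1.5, 0.3, -1.8]
finger_gap: 0.0001
t 15.7 pos [ 0.5534 -0.3704  0.0536] zang -65.06 y,z wrt pinion mm [ 22.6 141.9] F tool [1.8 1.5 0.4]
0.0 shift y,z cm [0.24 0.01]
```

Run:
```python
from m import *
snap('wrist','w7'); snap('top','top7')
crop('top7',300,200,440,300,5,'top7c')
```

View pics/w7.png

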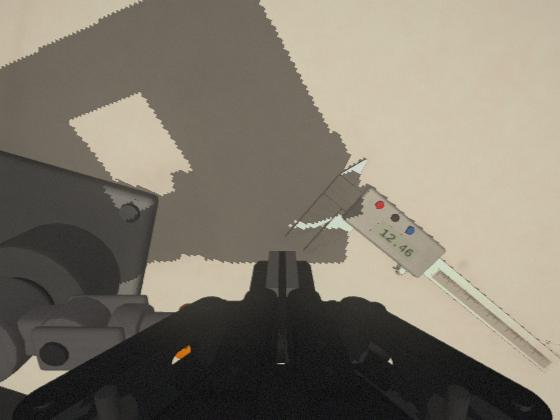

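View pics/top7c.png

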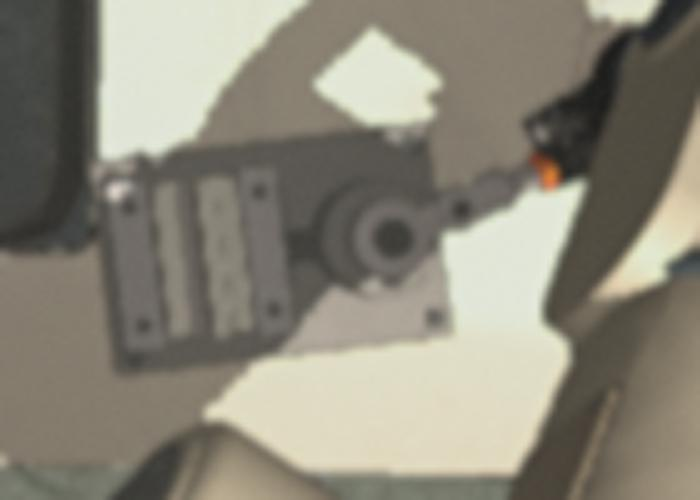

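The jaw at (262,250 in the crop) touches the coupon and pushes it squarely towards the fixed jaw. Continuing in finer steps.

```bash
python3 -m inch '[[0,-0.5,0.07,2,0,0,0],[0,-0.5,0.07,2,0,0,0],[0,-0.5,0.07,2,0,0,0],[0,-0.5,0.07,2,0,0,0]]';python3 st.py 0; python3 -m inch '[[0,-0.25,0.03,1,0,0,0],[0,-0.25,0.03,1,0,0,0]]';python3 st.py 0
```

```text
time_s: 16.2
eef_pos: [0.5368, -0.38, 0.0537]
tool_rot: [0.989, 1.333, -0.988]
wrist_force: [7.0, 1.8, -2.4]
finger_gap: 0.0001
t 16.2 pos [ 0.5368 -0.38    0.0537] zang -73.04 y,z wrt pinion mm [ 23.4 141.7] F tool [2.4 7.2 0.3]
0.0 shift y,z cm [0.16 0.03]
time_s: 16.4
eef_pos: [0.5322, -0.3822, 0.0538]
tool_rot: [1.015, 1.319, -1.013]
wrist_force: [6.1, 1.1, -1.6]
finger_gap: -0.0
t 16.4 pos [ 0.5322 -0.3822  0.0538] zang -75.01 y,z wrt pinion mm [ 23.3 141.8] F tool [1.6 6.2 0.5]
0.0 shift y,z cm [0.17 0.02]
```

Now about 1 mm per row, one row plus a check at a time.

```bash
for i in 1; do python3 -m inch '[[0,-0.25,0.03,1,0,0,0],[0,-0.25,0.03,1,0,0,0]]' >/dev/null;python3 st.py; done; python3 -m inch '[[0,-0.12,0.02,0.5,0,0,0]]'>/dev/null;python3 st.py;python3 -m inch '[[0,-0.12,0.02,0.5,0,0,0]]'>/dev/null;python3 st.py;python3 -m inch '[[0,-0.12,0.02,0.5,0,0,0]]'>/dev/null;python3 st.py;python3 -m inch '[[0,-0.12,0.02,0.5,0,0,0]]'>/dev/null;python3 st.py
```

```text
t 16.6 pos [ 0.5277 -0.3842  0.0538] zang -77.0 y,z wrt pinion mm [ 23.4 141.8] F tool [1.4 7.1 1.7]
t 16.7 pos [ 0.5264 -0.3847  0.0538] zang -77.5 y,z wrt pinion mm [ 23.3 141.8] F tool [2.2 6.6 0.3]
t 16.8 pos [ 0.5254 -0.3851  0.0538] zang -77.98 y,z wrt pinion mm [ 23.4 141.8] F tool [2.9 6.2 1.1]
t 16.9 pos [ 0.5243 -0.3856  0.0538] zang -78.48 y,z wrt pinion mm [ 23.5 141.8] F tool [2.1 6.  1.4]
t 17.0 pos [ 0.5232 -0.386   0.0538] zang -78.98 y,z wrt pinion mm [ 23.5 141.8] F tool [3.2 6.7 0.8]
```

```bash
python3 -m inch '[[0,-0.12,0.02,0.5,0,0,0]]'>/dev/null;python3 st.py;python3 -m inch '[[0,-0.12,0.02,0.5,0,0,0]]'>/dev/null;python3 st.py;python3 -m inch '[[0,-0.12,0.02,0.5,0,0,0]]'>/dev/null;python3 st.py;python3 -m inch '[[0,-0.12,0.02,0.5,0,0,0]]'>/dev/null;python3 st.py
```

```text
t 17.1 pos [ 0.5221 -0.3864  0.0538] zang -79.48 y,z wrt pinion mm [ 23.6 141.8] F tool [3.1 7.2 1.9]
t 17.2 pos [ 0.5209 -0.3869  0.0538] zang -79.97 y,z wrt pinion mm [ 23.6 141.8] F tool [3.  5.8 0.2]
t 17.3 pos [ 0.5198 -0.3873  0.0538] zang -80.47 y,z wrt pinion mm [ 23.6 141.8] F tool [ 2.5  7.  -0. ]
t 17.4 pos [ 0.5187 -0.3877  0.0538] zang -80.98 y,z wrt pinion mm [ 23.8 141.8] F tool [2.4 8.3 0.5]
```

```bash
python3 -m inch '[[0,-0.1,0.02,0.4,0,0,0]]'>/dev/null;python3 st.py;python3 -m inch '[[0,-0.1,0.02,0.4,0,0,0]]'>/dev/null;python3 st.py
```

```text
t 17.5 pos [ 0.5182 -0.3879  0.0539] zang -81.39 y,z wrt pinion mm [ 24.3 141.8] F tool [ 3.1 10.3 -0.6]
t 17.6 pos [ 0.5177 -0.3881  0.054 ] zang -81.8 y,z wrt pinion mm [ 24.7 141.8] F tool [ 4.4 12.  -0.8]
```

```bash
python3 -m inch '[[0,-0.1,0.02,0.4,0,0,0]]'>/dev/null;python3 st.py
```

```text
t 17.7 pos [ 0.517  -0.3885  0.054 ] zang -82.2 y,z wrt pinion mm [ 24.9 141.9] F tool [ 3.8 11.5 -0.9]
```

```bash
python3 -m inch '[[0,-0.1,0.02,0.4,0,0,0]]'>/dev/null;python3 st.py
```

```text
t 17.8 pos [ 0.516  -0.3888  0.054 ] zang -82.59 y,z wrt pinion mm [ 24.9 141.9] F tool [ 3.9 11.5 -0.8]
```

```bash
python3 -m inch '[[0,-0.1,0.02,0.4,0,0,0]]'>/dev/null;python3 st.py
```

```text
t 17.9 pos [ 0.5149 -0.3892  0.054 ] zang -82.99 y,z wrt pinion mm [ 24.8 141.9] F tool [ 3.1 10.6 -0.3]
```

```bash
python3 -m inch '[[0,-0.1,0.02,0.4,0,0,0]]'>/dev/null;python3 st.py
```

```text
t 18.0 pos [ 0.5138 -0.3895  0.0539] zang -83.38 y,z wrt pinion mm [ 24.6 142. ] F tool [ 3.1 10.   0. ]
```

```bash
python3 -m inch '[[0,-0.1,0.02,0.4,0,0,0]]'>/dev/null;python3 st.py
```

```text
t 18.1 pos [ 0.5127 -0.3898  0.0539] zang -83.78 y,z wrt pinion mm [ 24.5 142. ] F tool [ 4.2  9.9 -0.8]
```

```bash
python3 -m inch '[[0,-0.1,0.02,0.4,0,0,0]]'>/dev/null;python3 st.py
python3 - <<'E'
from m import *
snap('wrist','w8'); snap('top','top8'); snap('scene','scene8')
crop('top8',300,200,440,300,5,'top8c')
crop('scene8',300,110,440,240,4,'scene8c')
E
```

```text
t 18.2 pos [ 0.5117 -0.3902  0.0539] zang -84.18 y,z wrt pinion mm [ 24.4 142.1] F tool [ 3.5  9.1 -0.8]
```

View pics/w8.png

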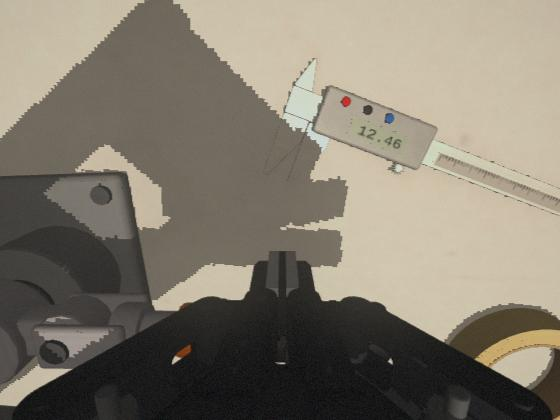

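View pics/top8c.png

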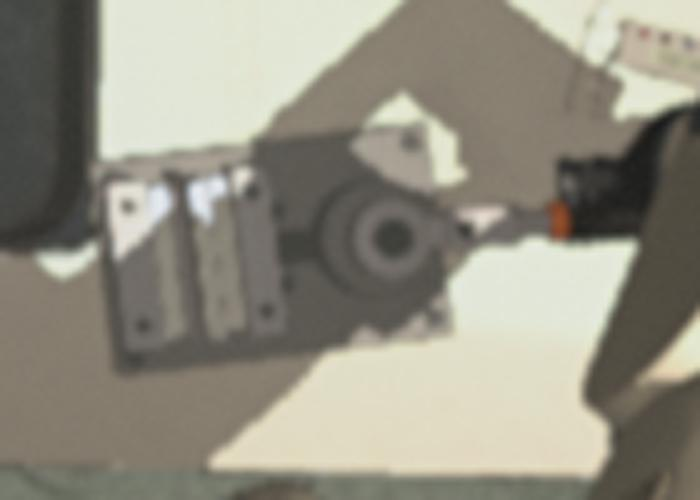

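View pics/scene8c.png

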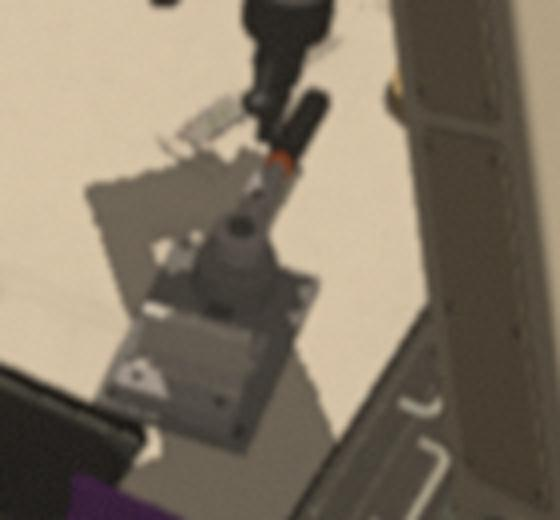

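```bash
python3 -m inch '[[0,-0.15,0.02,0.6,0,0,0]]'>/dev/null;python3 st.py
```

```text
t 18.45 pos [ 0.5102 -0.3906  0.0539] zang -84.76 y,z wrt pinion mm [ 24.3 142.1] F tool [2.9 8.2 1.8]
```

The push has fallen steadily from 12.0 to 8.2 N over about 8 mm of grip travel, so the wrench has broken over. Backing off.

```bash
python3 -m inch '[[0,0.2,0,-0.6,0,0,0],[0,0.3,0,-0.6,0,0,0],[0,0.3,0,-0.6,0,0,0],[0,0.4,0,0,0,0,0],[0,0.5,0,0,0,0,0]]';python3 st.py; python3 -m inch '[[0,1,0,0,0,0,0],[0,1.5,0,0,0,0,0],[0,1,0,0,0,0,0],[0,0,0,0,0,0,0],[0,0,0,0,0,0,0]]';python3 st.py
```

```text
time_s: 18.95
eef_pos: [0.5247, -0.3882, 0.0534]
tool_rot: [1.118, 1.266, -1.119]
wrist_force: [0.1, 0.4, 0.4]
finger_gap: -0.0001
t 18.95 pos [ 0.5247 -0.3882  0.0534] zang -82.95 y,z wrt pinion mm [ 34.5 142.2] F tool [-0.4  0.1 -0.3]
time_s: 19.45
eef_pos: [0.5598, -0.3838, 0.0532]
tool_rot: [1.118, 1.265, -1.118]
wrist_force: [0.6, 1.1, 0.1]
finger_gap: -0.0001
t 19.45 pos [ 0.5598 -0.3838  0.0532] zang -82.94 y,z wrt pinion mm [ 69.8 142.2] F tool [-0.1  0.8 -1. ]
```

Clear of the grip; rising and looking.

```bash
python3 -m inch '[[-2,0,0,0,0,0,0],[-3,0,0,0,0,0,0],[-4,0,0,0,0,0,0],[-4,0,0,0,0,0,0],[-3,0,0,0,0,0,0]]'; python3 -m inch '[[0,2,3,0,0,0,0],[0,2,3,0,0,0,0],[0,2,3,0,0,0,0],[0,0,0,0,0,0,0],[0,0,0,0,0,0,0]]';python3 st.py;python3 - <<'E'
from m import *
snap('top','top9')
crop('top9',205,170,435,300,3.4,'top9c')
print('jaws');comps('top9',(.38,.56,-.30,-.06),.030,.045)
print('web');comps('top9',(.38,.56,-.23,-.06),.06,.09)
print('base');comps('top9',(.38,.56,-.20,-.06),.02,.03)
print('grip');comps('top9',(.4,.6,-.45,-.3),.072,.1)
E
```

```text
time_s: 19.95
eef_pos: [0.5595, -0.3845, 0.2162]
tool_rot: [1.119, 1.263, -1.118]
wrist_force: [0.1, -0.5, 0.2]
finger_gap: 0.0
time_s: 20.45
eef_pos: [0.6295, -0.4662, 0.2124]
tool_rot: [1.119, 1.266, -1.12]
wrist_force: [-0.8, 0.4, -0.2]
finger_gap: 0.0002
t 20.45 pos [ 0.6295 -0.4662  0.2124] zang -83.02 y,z wrt pinion mm [129.2 232.4] F tool [ 0.2 -0.7 -0.5]
jaws
257 mean [ 0.4624 -0.1837  0.0356] zmed 0.0357 rect c [ 462.9 -185.2] [99.4 26.6] 8.6 pca deg 8.04 [109. 104.  98.]
263 mean [ 0.4532 -0.1115  0.0357] zmed 0.0356 rect c [ 453.  -112.3] [99.2 25.1] 8.2 pca deg 8.18 [120. 115. 109.]
24 mean [ 0.4695 -0.1389  0.0339] zmed 0.0334 rect c [ 469.6 -138.4] [32.   7.2] 8.2 pca deg 2.24 [103.  98.  91.]
16 mean [ 0.4747 -0.2187  0.0372] zmed 0.0356 rect c [ 476.  -218.1] [ 6.8 24. ] 82.0 pca deg -11.44 [69. 67. 62.]
web
130 mean [ 0.4578 -0.1478  0.0744] zmed 0.0749 rect c [ 458.5 -148.4] [89.4 10.8] 7.7 pca deg 7.84 [126. 121. 110.]
base
134 mean [ 0.4616 -0.167   0.0256] zmed 0.0257 rect c [ 462.3 -167.1] [89.1 14.7] 7.9 pca deg 7.8 [129. 124. 113.]
134 mean [ 0.4571 -0.1317  0.0257] zmed 0.0259 rect c [ 456.1 -131.7] [89.7 16.9] 6.1 pca deg 7.69 [127. 122. 111.]
grip
441 mean [ 0.4913 -0.3739  0.0825] zmed 0.0828 rect c [ 490.3 -370.5] [ 27.6 144.4] 9.0 pca deg -80.95 [110. 103.  93.]
```

View pics/top9.png

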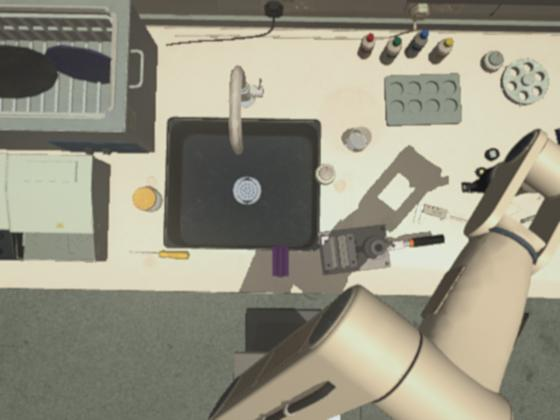

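View pics/top9c.png

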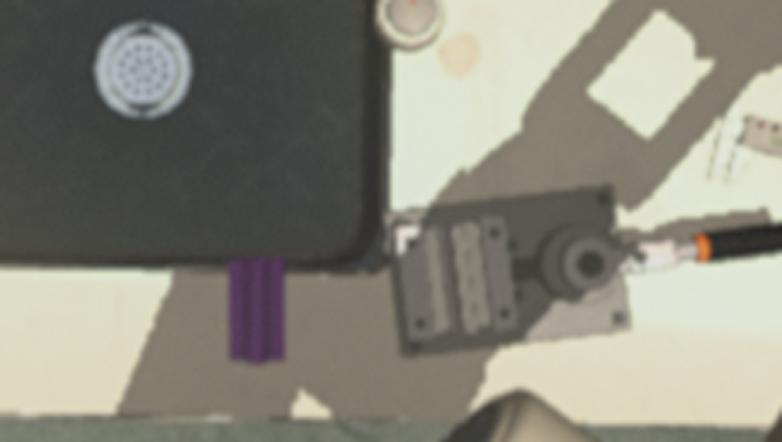

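```bash
python3 -c "
from workcell import arm
print(arm.hand_in())"
```

```text
the job is handed in; nothing more can be done
None
```

The coupon is clamped in the vise, the wrench was swung clockwise until it broke over, and I handed the job in at about 20.5 s with the robot touching nothing.

- **Placing:** I gripped the coupon across its web and set it down with a light touch on the bed. It lay parallel to the jaws, within about 1 mm of centred lengthwise and about midway in the gap. I then let go of it.
- **Clamping:** I pushed the grip clockwise with the shut fingers. The push ran at 6–7 N, rose to 12 N as the jaws nipped the coupon, then fell steadily to about 8 N over 8 mm of travel. I stopped there, with an estimated fold of 0.08 rad, then backed off and lifted clear.
- **Last checks (top camera):**
  - The jaw centres are about 73 mm apart, which is the coupon's 50 mm plus one 22 mm jaw to within the measuring error.
  - The web lies parallel to the jaws, about 1 mm from the vise_bed point.
  - The wrench stands at its nip angle of about 1.2 rad and looks straight.
  - The purple part, screwdriver, jar and other things look unmoved.

I inferred the click from how the force fell and how far the grip moved; I did not sense it directly. No check failed or disagreed.

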